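Snap the pouring lid on the mixing tub, spout to the mark

TASK

Close the white mixing tub on the workshop bench with its grey pouring lid: turn the lid so that its orange spout points the same way as the orange mark on the tub and its base, and press it down, without dropping it, until it is fully home and both steel side clips have snapped over its rim. Leave everything else on the bench standing or lying where it is.

Things in the scene. Friction and masses are not known exactly. Their poses are not given: they have to be found in the camera images.
- lid_grip (a point): Loose round grey lid, about 160 g, right way up. Point on its axis in the black grip bar, 45 mm above the lid's lowest face. x along the bar towards the orange spout, y across the bar, z up. Bar 70 mm long (x), 16 thick (y), its top 15 mm above this point; disc top 23 mm below it. Close the fingers across the bar, along the lid's y.
- lid_under (a point): Point on the lid's axis at the underside of its disc, 29 mm below lid_grip; it meets tub_rim when home. The disc has radius 70 mm and is 6 mm thick; below it is a tapered centring plug, 16 mm high, radius 57.5 mm at the top and 50 mm at the bottom, on which the lid lies at the start.
- lid_spout (a point): Outer end of the lid's orange spout, 90 mm from the lid's axis along its x; the spout is 26 mm wide.
- tub_rim (a point): Centre of the mouth, at rim level, 88 mm above the bench, of the white tub (rim 132 mm outside, 124 mm inside diameter) on a black base of 96 mm radius, screwed to the bench. x points to the orange mark, z up; the lid, when right, has the same yaw, lid_under at this point and lid_grip 29 mm above it.
- tub_mark (a point): Point on the orange mark that runs outward on the tub's black base (14 mm wide, 73 to 129 mm from the tub's axis; an orange stripe also runs up the tub's wall there). The point lies 90 mm from the tub's axis, 10 mm above the bench; the spout's end is straight above it when the lid is right.
- clip_left (a joint): Outward travel (m, 0 closed, 0.008 most) of the steel spring clip at the tub's +y side, top 113 mm above the bench. The lid lands on the clips' sloping tops about 15 mm above home and needs some 5 to 18 N of push to pass; the clip then springs back to 0, its catch 2 mm above the disc's edge.
- clip_right (a joint): The same for the clip at the tub's -y side.
- pump: Bystander: white pump bottle with blue pump head, 72 mm across, 204 mm tall, upright; origin at the centre of its underside.
- tube: Bystander: aluminium tube standing on end, 34 mm across, 170 mm tall; origin at the centre of its underside.
- glue: Bystander: small white bottle with yellow pointed nozzle, 48 mm across, 118 mm tall; origin at the centre of its underside.
- jar: Bystander: small white jar with red cap, 42 mm across, 55 mm tall, standing between the lid and the tub; origin at the centre of its underside.
- driver: Bystander: black-handled screwdriver, 200 mm long, lying on the bench.
- wrench: Bystander: steel wrench, 180 mm long, lying on the bench.
Things that resemble listed ones, but are neither listed nor needed, are in the scene too. What is shaped like the part that bears tub_rim but yellow is not meant. Of the things shaped like the part that bears lid_grip, the grey one is meant.

How it is judged:
On the way:
1. the gripper presses or holds the lid fully home on the tub (z of lid_under in the frame of tub_rim below 0.003 m and horizontal distance between lid_under and tub_rim below 0.006 m and contact force between the fingers and lid above 0.5 N), for 0.1 s.
At the end, for the whole second after the job is handed in: The lid lies level and fully home on the tub's rim (disc within 2.5 mm of the rim, centred within 6 mm, tilt under 0.06 rad), the end of its spout is within 15 mm of straight above the mark point (about 10 degrees), and both clips have sprung back over its rim (within 2 mm of closed) (z of lid_under in the frame of tub_rim between -0.003 and 0.0025 m and horizontal distance between lid_under and tub_rim below 0.006 m and angle between lid_grip's own z axis and vertical below 0.06 rad and horizontal distance between lid_spout and tub_mark below 0.015 m and value of joint each of clip_left, clip_right below 0.002 m); the robot touches nothing.
It fails at once if a bystander is moved more than 30 mm (distance of any of pump, tube, glue, jar, driver, wrench from where it was at the start of the episode above 0.03 m).
It fails at once if a standing bystander is knocked over (angle between any of pump, tube, glue, jar's own z axis and vertical above 0.5 rad).
It fails at once if the lid is dropped (falls freely at over 0.5 m/s) (linear speed of lid above 0.5 m/s and contact force between the fingers and lid below 0.1 N).
It also fails if it takes over 42 s, if anything falls off the work surface, if the arm or the gripper's body presses on something with over 40 N, if the wrist force passes 120 N, or if a joint passes its speed limit or range.

ROBOT

A 7-joint arm with a two-finger parallel gripper is mounted at the origin on the work surface. World frame = base frame: x ahead of the robot, y to its left, z up, the work surface at z = 0. Lengths are in m, angles in rad, forces in N, time in s.
With the tool pointing down it reaches from about 0.4 to 0.925 m from the base axis. Payload 5.6 kg.
Tool frame: the origin (TCP) lies midway between the tips of the shut fingers; the grasp point (between the pads) lies 19 mm behind it; z points along the fingers, y is the direction in which the jaws open and shut (so a half turn about z gives the same grasp; the last joint's range is limited). The gripper opens to 85 mm and grips with 20 to 120 N. Pads are 22 mm wide; open, the fingers measure 114 mm over their backs; the gripper's body (76 mm by 85 mm) begins 54 mm behind the grasp point. The pads swing forward as they close: fully open they stand 13 mm farther back than shut.
Start: joints at [-1.283, 0.468, -0.012, 1.603, 0.006, 1.071, -0.056], TCP at [0.211, 0.615, 0.231] pointing down, gripper open.
Joint ranges: [-2.53, 2.53], [-0.31, 2.02], [-1.57, 1.55], [0.28, 2.44], [-1.29, 4.43], [0.15, 1.84], [-2.92, 2.92]. Speed limits (rad/s): [2.57, 2.57, 3.14, 3.14, 3.14, 3.14, 3.14].

INTERFACE

Orientations are given as a unit quaternion [x, y, z, w].
In Python, from rig import manip gives the robot as it stands. The module is installed in compiled form; this text tells all that it offers.
- The arm moves only by the shell command python3 -m inch 'ROWS' [FORCE]. ROWS is JSON, one flat list of numbers, 7 for each row, row after row: the shift along the tool's x, y, z in m, then the turn, a rotation vector about the tool's x, y, z in rad, then the opening, from 0 (shut) to 1 (fully open). A call has 1 to 20 rows; each row shifts and turns the commanded pose from where the row before left it, along the tool's axes as they then stand; what a row does not reach is not made up. A row lasts 1/10 s, in which the tool goes at most 50 mm and 8.59 degrees, less where a joint would pass 70% of its speed; a pose out of reach is approached as far as the arm can. A call is refused whole if a number of a shift passes 0.05 or a number of a turn 0.15, either way. A call with a gripper value outside its range is refused whole. The fingers move at their own pace and stop on an object; FORCE is the grip in N (left out, the last holds). Time passes only in rows, so rows that do not move let the fingers close. It gives the time, the measured TCP pose, the force and the opening at its end, in the units of the state.
- manip.state(): the state, without advancing time (a new reading comes with each control period).
- manip.get_image(name): name is "scene" or "side" or "wrist"; returns the picture (384x512x3 uint8, red, green, blue); there is no depth.
- manip.camera_info(name): a dict with "fx", "fy", "cx", "cy" (pixels), "dist" ([k1, k2, p1, p2, k3] as OpenCV has them; the pictures are not rectified), "eye" and "rotation" of the camera in the world. Camera axes: x right, y down, z forward; pixel columns grow to the right and rows downward; lengths in m; the calibration is good to about 2 mm. A picture is of the moment at which its call begins: read the wrist's pose just before it. camera_info takes no time and is no camera call; for the wrist camera it gives the pose at the moment of the call.
- manip.finish_job(): hands the job in, once; it reports no verdict.
Trained networks look in the newest picture that a camera, given by its name, has taken for a name from the list of things; names that differ only in an ending like _2 or _b are one class to them, and where a whole thing is asked for, a point or a joint stands for the part that bears it (a point fixed in the world has none). Each returns a list of dicts, best first, with "score" (0 to 1); they miss things now and then, are a little off and sometimes report something else, mostly with a low value. They report only what shows in the picture. A call takes as long as a camera call. They do not tell look-alikes from the thing itself.
- manip.find_in(camera, name): "bbox" ([centre column, centre row, width, height] in pixels, round what is visible of it).
- manip.regions_of(camera, name): "pixels" (384x512 bool, what is visible of it) and "bbox" ([centre column, centre row, width, height] in pixels, round what is visible of it).
The state is a dict: "time_s": time; "joint_positions": joint angles; "qd": joint speeds; "effort": joint torques, N m; "tcp_pos": TCP position; "orientation": TCP orientation; "wrist_force": force on the tool from outside, world axes, zero at the start; "torque": the same for the moment, N m; "finger_gap": opening from 0.0 (shut) to 1.0 (fully open).
Only numpy, scipy, OpenCV 4.12 (cv2) and the standard library are available. Lean on these libraries where they do the work, as an engineer would, in place of code of your own. Each camera call takes 0.05 s, during which the arm holds its last target.

## Working session

There is one attempt and no reset: what is moved stays moved. The work goes in short steps, Python scripts to look and compute and a shell command to move; the robot and the scene stay as the last step left them, time stands still between calls to the robot, and variables do not carry over. Pictures are saved under pics/ and viewed, and the job is handed in when it is done.

```bash
mkdir -p pics
python3 - <<'E'
from rig import manip
import cv2,numpy as np
np.set_printoptions(precision=4,suppress=True)
for n in ("scene","side","wrist"):
    im=manip.get_image(n); cv2.imwrite(f"pics/{n}0.png",im[:,:,::-1]); 
    c=manip.camera_info(n); print(n,c)
print(manip.state())
E
```

```text
scene {'fx': 381.0647294670737, 'fy': 381.0647294670737, 'cx': 258.0107792992337, 'cy': 187.3698117024566, 'dist': array([0.0138, 0.    , 0.    , 0.    , 0.    ]), 'eye': array([ 1.0959, -0.6637,  0.6885]), 'rotation': array([ 0.8404,  0.2911, -0.1584, -0.4289])}
side {'fx': 389.0440357563695, 'fy': 389.0440357563695, 'cx': 254.80302696432264, 'cy': 193.0498202444347, 'dist': array([-0.0858,  0.    ,  0.    ,  0.    ,  0.    ]), 'eye': array([ 0.1117, -1.1361,  0.8385]), 'rotation': array([ 0.8623, -0.141 ,  0.084 , -0.479 ])}
wrist {'fx': 283.6514766492313, 'fy': 283.6514766492313, 'cx': 254.38926363275766, 'cy': 193.661158942497, 'dist': array([-0.0556,  0.    ,  0.    ,  0.    ,  0.    ]), 'eye': array([0.1399, 0.6383, 0.3728]), 'rotation': array([0.8048, 0.5746, 0.0864, 0.1215])}
{'time_s': 0.15, 'joint_positions': array([-1.283 ,  0.4682, -0.0116,  1.6034,  0.006 ,  1.0714, -0.0563]), 'qd': array([ 0.0007, -0.0023,  0.0022, -0.0042,  0.0001,  0.0001, -0.0006]), 'effort': array([  0.0007, -53.2787,   0.0217, -25.1558,   0.0115,   0.0054,
         0.    ]), 'tcp_pos': array([0.2111, 0.6144, 0.2306]), 'orientation': array([ 0.1647,  0.9863, -0.0006, -0.    ]), 'wrist_force': array([-0.5602,  0.2163,  0.2216]), 'torque': array([0.013 , 0.0137, 0.039 ]), 'finger_gap': 1.003496591408754}
```

View pics/scene0.png

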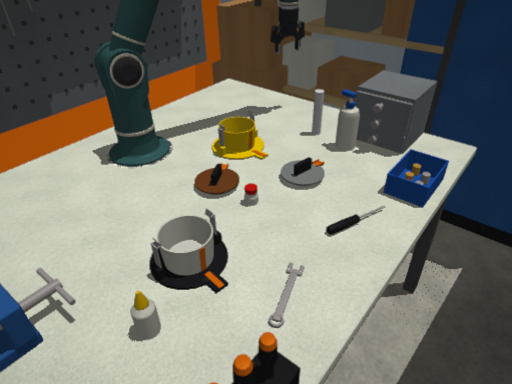

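View pics/side0.png

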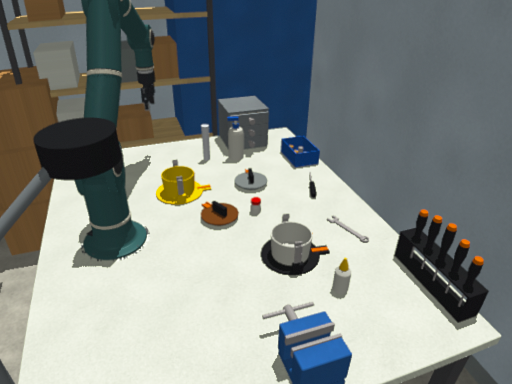

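View pics/wrist0.png

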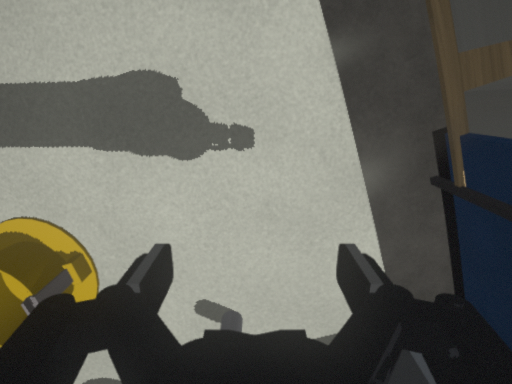

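Candidates: lid: grey at scene (302,173), side (251,181), and brown-red at scene (217,180), side (219,214). Tub: white at scene (187,245), and yellow at scene (238,137). I choose the grey lid and the white tub, and check them in crops.

```bash
cat > h.py <<'E'
import numpy as np,cv2
from scipy.spatial.transform import Rotation as R
def K(c): return np.array([[c['fx'],0,c['cx']],[0,c['fy'],c['cy']],[0,0,1]])
def proj(c,P):
    Rm=R.from_quat(c['rotation']).as_matrix().T
    P=np.atleast_2d(np.asarray(P,float))
    return cv2.projectPoints(P,cv2.Rodrigues(Rm)[0],-Rm@c['eye'],K(c),np.array(c['dist']))[0][:,0]
def ray(c,uv,z):
    u=cv2.undistortPoints(np.array(uv,float).reshape(-1,1,2),K(c),np.array(c['dist']))[:,0]
    d=R.from_quat(c['rotation']).apply(np.c_[u,np.ones(len(u))])
    return c['eye']+d*((z-c['eye'][2])/d[:,2])[:,None]
E
python3 - <<'E'
from rig import manip
from h import *
np.set_printoptions(precision=4,suppress=True)
for n in ("scene","side"):
    c=manip.camera_info(n); im=manip.get_image(n)
    print(n,proj(c,[0,0,0]))
    for nm in ("lid_grip","tub_mark","clip_left","pump","tube","glue","jar","driver","wrench"):
        try:
            for r in manip.find_in(n,nm)[:3]:
                b=np.array(r['bbox']); print(nm,round(r['score'],2),b, ray(c,[b[0],b[1]+b[3]/2],0)[0])
        except Exception as e: print(nm,e)
    bx=[(150,200,90,95),(270,145,70,55)] if n=='scene' else [(255,205,80,70),(225,160,55,40)]
    out=[cv2.resize(im[y:y+h,x:x+w,::-1],(400,400*h//w),interpolation=cv2.INTER_CUBIC) for x,y,w,h in bx]
    H=max(o.shape[0] for o in out)
    cv2.imwrite(f"pics/crop_{n}.png",np.hstack([cv2.copyMakeBorder(o,0,H-o.shape[0],0,0,0) for o in out]))
E
```

```text
scene [[139.7191 150.239 ]]
lid_grip 0.89 [304.4 172.1  46.1  26.7] [0.5939 0.1757 0.    ]
lid_grip 0.67 [216.4 180.2  44.2  27.4] [ 0.4062 -0.0235  0.    ]
lid_grip 0.33 [252.3 193.6  13.   25.8] [ 0.5319 -0.0046  0.    ]
tub_mark 0.81 [240.5 136.8  59.3  49.3] [0.342  0.1628 0.    ]
tub_mark 0.74 [187.7 250.7  78.   85.3] [ 0.6154 -0.3344  0.    ]
clip_left 0.51 [252.2 115.    7.2   8.9] [0.1647 0.4419 0.    ]
pump 0.9 [348.7 121.   23.4  61.7] [0.6055 0.4434 0.    ]
pump 0.36 [154.7 253.8   7.3  28.7] [ 0.4967 -0.3317  0.    ]
tube 0.71 [319.6 110.4  14.2  47. ] [0.4529 0.4985 0.    ]
tube 0.52 [303.5 171.4  43.6  28.3] [0.592  0.1736 0.    ]
glue 0.95 [142.4 313.3  26.1  53.4] [ 0.6294 -0.469   0.    ]
driver 0.68 [342.9 225.9  35.8  16.4] [0.7955 0.0507 0.    ]
wrench 0.74 [289.1 296.6  29.8  60.9] [ 0.8433 -0.2649  0.    ]
wrench 0.32 [189.4 250.9  84.7  81.9] [ 0.6153 -0.3291  0.    ]
side [[114.9196 239.8971]]
lid_grip 0.81 [250.2 179.   37.8  21.2] [0.5477 0.1724 0.    ]
lid_grip 0.61 [219.7 214.4  38.3  23.4] [ 0.364  -0.0336  0.    ]
lid_grip 0.55 [341.4 273.9  14.   35.6] [ 0.621 -0.457  0.   ]
tub_mark 0.72 [183.1 182.5  58.1  43.6] [0.2637 0.1484 0.    ]
tub_mark 0.56 [292.4 242.7  66.3  62. ] [ 0.5147 -0.341   0.    ]
clip_left 0.54 [287.6 220.1   3.5   4.7] [ 0.6051 -0.0892  0.    ]
pump 0.86 [236.7 140.3  16.6  41.6] [0.5685 0.4375 0.    ]
tube 0.62 [205.4 143.1   8.9  36.6] [0.4275 0.48   0.    ]
glue 0.6 [340.4 274.6  12.4  35.4] [ 0.617  -0.4582  0.    ]
jar 0.75 [255.6 205.2  11.   16.4] [0.5128 0.002  0.    ]
jar 0.18 [249.6 178.2  32.1  22.6] [0.5456 0.1739 0.    ]
driver 0.44 [311.7 190.2   7.2  19.3] [0.7567 0.0217 0.    ]
wrench 0.55 [348.7 228.8  39.4  24.5] [ 0.7631 -0.2558  0.    ]
```

View pics/crop_scene.png

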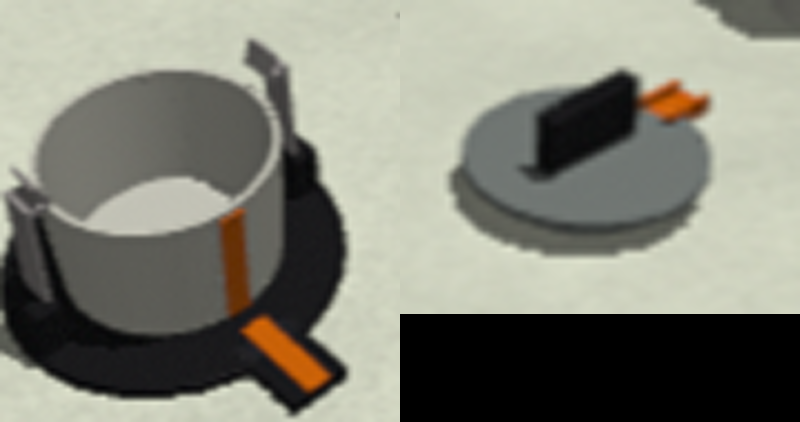

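View pics/crop_side.png

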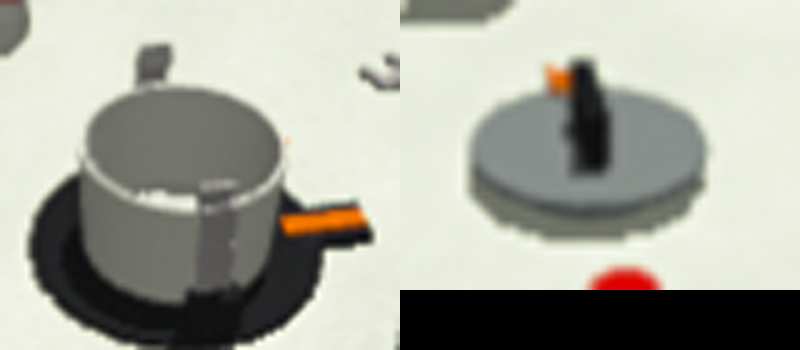

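```bash
cat > fit.py <<'E'
from rig import manip
from h import *
from scipy.optimize import least_squares
np.set_printoptions(precision=4,suppress=True)
cs=manip.camera_info('scene'); ci=manip.camera_info('side')
t=np.linspace(0,2*np.pi,181)
def bb(c,x,y,z,r):
    p=proj(c,np.c_[x+r*np.cos(t),y+r*np.sin(t),0*t+z]); return np.r_[p.min(0),p.max(0)]
def go(z,r,S,I,x0):
    f=lambda q:np.r_[bb(cs,*q,z,r)-S,bb(ci,*q,z,r)-I]
    s=least_squares(f,x0); print(s.x,s.fun); return s.x
def cr(o,k,l): return np.array(l)/k+np.array([*o,*o][:len(l)])
k=400/70;k2=400/55
L=go(.022,.07,cr((270,145),k,[463,88,711,226]),cr((225,160),k2,[470,87,707,205]),[.57,.2])
T=go(.088,.066,cr((150,200),400/90,[35,70,283,237]),cr((255,205),5,[80,85,285,212]),[.55,-.2])
for c,o,kk,pts in((cs,(150,200),400/90,[[255,322],[317,385]]),(ci,(255,205),5,[[282,222],[366,217]])):
    p=ray(c,np.array(pts)/kk+o,.01); print(p,np.degrees(np.arctan2(*(p[1]-p[0])[[1,0]])),np.degrees(np.arctan2(*(p.mean(0)[:2]-T)[::-1])))
p=ray(cs,np.array([[540,113],[632,72]])/k+(270,145),.06);print('bar',p,np.degrees(np.arctan2(*(p[1]-p[0])[[1,0]])))
p=ray(ci,np.array([[581,62],[594,95]])/k2+(225,160),.06);print('bar',p,np.degrees(np.arctan2(*(p[0]-p[1])[[1,0]])))
E
python3 fit.py
```

```text
[0.7786 0.2624] [ -1.8574  14.3322   3.5775  17.7248 -12.3942 -11.8801 -13.6483 -13.3786]
[ 0.5431 -0.2591] [-1.0828 -1.1813  0.4653 -0.16    0.0414 -0.5735  1.1384 -0.0869]
[[ 0.6139 -0.2694  0.01  ]
 [ 0.6683 -0.2798  0.01  ]] -10.868960990120364 -8.946245106684392
[[ 0.6151 -0.2652  0.01  ]
 [ 0.6703 -0.2784  0.01  ]] -13.438021155483817 -7.228390813370014
bar [[0.7234 0.3057 0.06  ]
 [0.7445 0.3747 0.06  ]] 73.00923584094551
bar [[0.7915 0.1707 0.06  ]
 [0.7816 0.132  0.06  ]] 75.52154885898179
```

```bash
sed -i 's/\[463,88,711,226\]/[63,88,311,226]/;s/\[470,87,707,205\]/[70,87,307,205]/;s/\[540,113\],\[632,72\]/[140,113],[232,72]/;s/\[581,62\],\[594,95\]/[181,62],[194,95]/' fit.py; python3 fit.py
```

```text
[0.5638 0.2098] [-0.4143 -0.3783  0.5423 -0.3185 -0.2235  0.1577  0.4769  0.5476]
[ 0.5431 -0.2591] [-1.0828 -1.1813  0.4653 -0.16    0.0414 -0.5735  1.1384 -0.0869]
[[ 0.6139 -0.2694  0.01  ]
 [ 0.6683 -0.2798  0.01  ]] -10.868960990120364 -8.946245106684392
[[ 0.6151 -0.2652  0.01  ]
 [ 0.6703 -0.2784  0.01  ]] -13.438021155483817 -7.228390813370014
bar [[0.5532 0.1767 0.06  ]
 [0.5698 0.2426 0.06  ]] 75.92888607400775
bar [[0.5692 0.242  0.06  ]
 [0.5638 0.202  0.06  ]] 82.30329073633303
```

The crops confirm the choice: grey lid with its orange spout pointing up and right (+y), and the white tub with its orange mark and two clips. The lid is near (0.564, 0.210) with yaw about 77°. The tub is near (0.543, -0.259) with yaw about -9°.

```bash
python3 -m inch '[0,0,0,0,0,0.147,1, 0,0,0,0,0,0.147,1, 0,0,0,0,0,0.147,1, 0,0,0,0,0,0.147,1, 0,0,0,0,0,0.147,1, 0,0,0,0,0,0.147,1, 0,0,0,0,0,0.147,1, 0,0,0,0,0,0.147,1, 0,0,0,0,0,0.147,1, 0,0,0,0,0,0.147,1]' 40
python3 -m inch '[-0.026,0.036,0,0,0,0,1, -0.026,0.036,0,0,0,0,1, -0.026,0.036,0,0,0,0,1, -0.026,0.036,0,0,0,0,1, -0.026,0.036,0,0,0,0,1, -0.026,0.036,0,0,0,0,1, -0.026,0.036,0,0,0,0,1, -0.026,0.036,0,0,0,0,1, -0.026,0.036,0,0,0,0,1, -0.026,0.036,0,0,0,0,1, -0.026,0.036,0,0,0,0,1, -0.026,0.036,0,0,0,0,1, 0,0,0,0,0,0,1, 0,0,0,0,0,0,1]'
python3 - <<'E'
from rig import manip
import cv2
im=manip.get_image('wrist'); cv2.imwrite('pics/w1.png',im[:,:,::-1])
print(manip.state(),manip.camera_info('wrist'))
E
```

```text
time_s: 2.15
tcp_pos: [0.2111, 0.6148, 0.2313]
orientation: [0.785, 0.619, 0.0, -0.0]
wrist_force: [-0.3, 0.4, 0.1]
finger_gap: 0.995
time_s: 3.55
tcp_pos: [0.5612, 0.2112, 0.2312]
orientation: [0.784, 0.62, -0.0, 0.0]
wrist_force: [-0.1, 1.3, 0.2]
finger_gap: 1.004
{'time_s': 3.6, 'joint_positions': array([-0.78300864,  0.40049716,  0.47344674,  1.75750643, -0.20915492,
        1.03388627, -0.46413388]), 'qd': array([-2.76819648e-02, -4.12899558e-03, -1.74875810e-02,  7.43730615e-03,
        6.90039848e-05,  1.03735333e-03,  3.19391932e-03]), 'effort': array([ 1.66704845e+00, -4.52927756e+01,  6.30466908e+00, -2.42053628e+01,
        1.24899033e-01, -2.98556441e-02,  6.87372245e-03]), 'tcp_pos': array([0.56030161, 0.21286005, 0.2311207 ]), 'orientation': array([ 7.83621672e-01,  6.21238218e-01, -8.91928817e-05, -3.79948882e-04]), 'wrist_force': array([-0.15693903,  0.49715132,  0.47056963]), 'torque': array([0.06282549, 0.01090713, 0.00552379]), 'finger_gap': 0.9994903990184684} {'fx': 283.6514766492313, 'fy': 283.6514766492313, 'cx': 254.38926363275766, 'cy': 193.661158942497, 'dist': array([-0.05562912,  0.        ,  0.        ,  0.        ,  0.        ]), 'eye': array([0.57758307, 0.28545887, 0.37343292]), 'rotation': array([ 0.98236698, -0.11343047, -0.01749815,  0.14758879])}
```

View pics/w1.png

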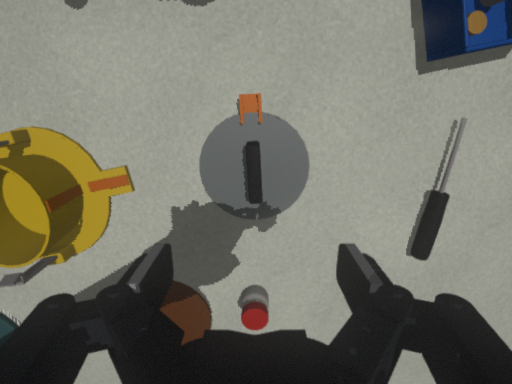

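Run:
```python
from rig import manip
from h import *
from fit import bb,least_squares
c=manip.camera_info('wrist')
f=lambda q:bb(c,*q,.022,.07)-np.array([199.5,111.5,309.5,219.5])
s=least_squares(f,[.564,.21]);print(s.x,s.fun)
p=ray(c,[[253,141.5],[255,203]],.06);print(p,np.degrees(np.arctan2(*(p[0]-p[1])[[1,0]])),p.mean(0))
p=ray(c,[[250.5,94.5]],.022)[0];print(p,np.degrees(np.arctan2(p[1]-s.x[1],p[0]-s.x[0])), np.hypot(p[1]-s.x[1],p[0]-s.x[0]))
from rig import manip
o=R.from_quat(manip.state()['orientation']).as_matrix();print(o)
```

```text
[0.5638 0.2098] [-0.4143 -0.3783  0.5423 -0.3185 -0.2235  0.1577  0.4769  0.5476]
[ 0.5431 -0.2591] [-1.0828 -1.1813  0.4653 -0.16    0.0414 -0.5735  1.1384 -0.0869]
[[ 0.6139 -0.2694  0.01  ]
 [ 0.6683 -0.2798  0.01  ]] -10.868960990120364 -8.946245106684392
[[ 0.6151 -0.2652  0.01  ]
 [ 0.6703 -0.2784  0.01  ]] -13.438021155483817 -7.228390813370014
bar [[0.5532 0.1767 0.06  ]
 [0.5698 0.2426 0.06  ]] 75.92888607400775
bar [[0.5692 0.242  0.06  ]
 [0.5638 0.202  0.06  ]] 82.30329073633303
[0.5603 0.2126] [-0.4173 -0.3697  0.4168  0.5119]
[[0.5675 0.2503 0.06  ]
 [0.5534 0.1804 0.06  ]] 78.61724995625578 [0.5605 0.2153 0.06  ]
[0.576  0.3003 0.022 ] 79.84739941776064 0.08912001152962866
[[ 0.2281  0.9736 -0.0006]
 [ 0.9736 -0.2281  0.0005]
 [ 0.0003 -0.0007 -1.    ]]
```

The picture shows the grey lid at (254,166), spout tip (250,94), bar from (253,142) to (255,203) and the jar at (255,308). Lid is at (0.561, 0.213), yaw 79°. I turn slightly and go down.

```bash
python3 -m inch '[0,0,0.02,0,0,-0.042,1, 0,0,0.03,0,0,0,1, 0,0,0.03,0,0,0,1, 0,0,0.03,0,0,0,1, 0,0,0.03,0,0,0,1, 0,0,0.02,0,0,0,1, 0,0,0.015,0,0,0,1, 0,0,0.01,0,0,0,1, 0,0,0.008,0,0,0,1, 0,0,0.008,0,0,0,1, 0,0,0,0,0,0,1, 0,0,0,0,0,0,1]'
python3 - <<'E'
from rig import manip
import cv2
im=manip.get_image('wrist'); cv2.imwrite('pics/w2.png',im[:,:,::-1])
im=manip.get_image('scene')[120:220,240:370]; cv2.imwrite('pics/s2.png',cv2.resize(im[:,:,::-1],None,fx=5,fy=5,interpolation=2))
print(manip.state()['tcp_pos'])
E
```

```text
time_s: 4.8
tcp_pos: [0.561, 0.2125, 0.0307]
orientation: [0.77, 0.638, 0.0, 0.0]
wrist_force: [0.7, -0.5, -0.4]
finger_gap: 1.0
[0.56115735 0.21258279 0.03097668]
```

View pics/w2.png

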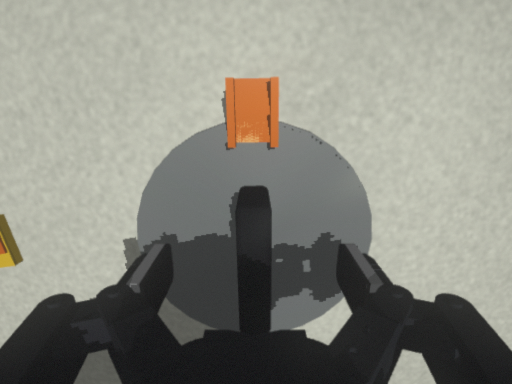

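View pics/s2.png

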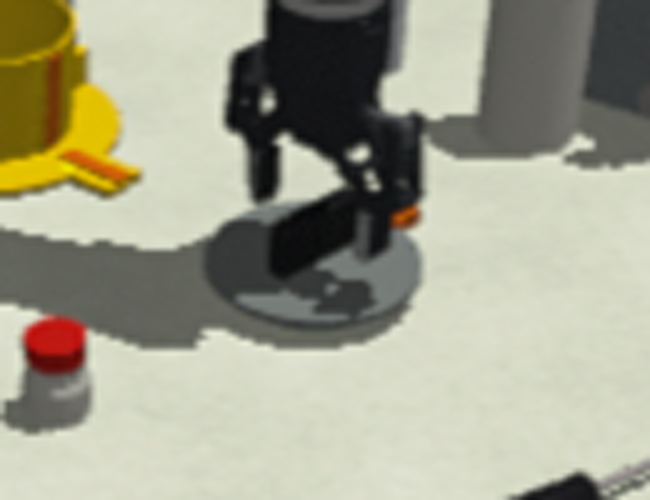

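The bar sits square between the fingers, with the bar column at 254 midway between pads at 155 and 355. I close with force.

```bash
python3 -m inch '[0,0,0,0,0,0,0, 0,0,0,0,0,0,0, 0,0,0,0,0,0,0, 0,0,0,0,0,0,0, 0,0,0,0,0,0,0, 0,0,0,0,0,0,0, 0,0,0,0,0,0,0, 0,0,0,0,0,0,0]' 80
python3 -m inch '[0,0,-0.005,0,0,0,0, 0,0,-0.01,0,0,0,0, 0,0,-0.015,0,0,0,0, 0,0,-0.02,0,0,0,0, 0,0,-0.02,0,0,0,0, 0,0,-0.02,0,0,0,0, 0,0,-0.02,0,0,0,0, 0,0,-0.02,0,0,0,0, 0,0,-0.015,0,0,0,0, 0,0,-0.01,0,0,0,0, 0,0,0,0,0,0,0, 0,0,0,0,0,0,0]'
python3 - <<'E'
from rig import manip
import cv2
im=manip.get_image('wrist'); cv2.imwrite('pics/w3.png',im[:,:,::-1])
im=manip.get_image('side')[100:260,190:390]; cv2.imwrite('pics/i3.png',cv2.resize(im[:,:,::-1],None,fx=3,fy=3,interpolation=2))
print(manip.state()['tcp_pos'],manip.state()['wrist_force'])
E
```

```text
time_s: 5.7
tcp_pos: [0.5609, 0.2125, 0.0305]
orientation: [0.77, 0.638, 0.0, 0.0]
wrist_force: [-0.2, -0.5, 2.9]
finger_gap: 0.171
time_s: 6.9
tcp_pos: [0.5602, 0.2124, 0.185]
orientation: [0.77, 0.638, -0.0, -0.0]
wrist_force: [-0.4, 0.5, -2.4]
finger_gap: 0.178
[0.5599552  0.2122481  0.18427117] [-0.32867108 -0.93593049 -0.89144145]
```

View pics/w3.png

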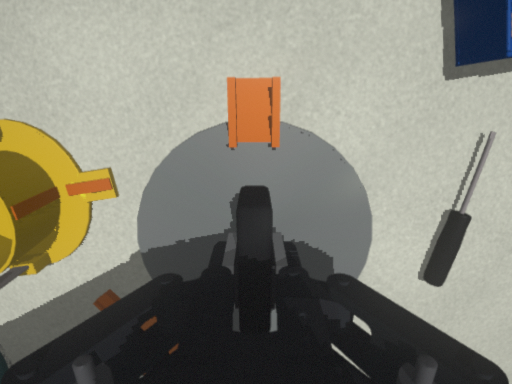

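View pics/i3.png

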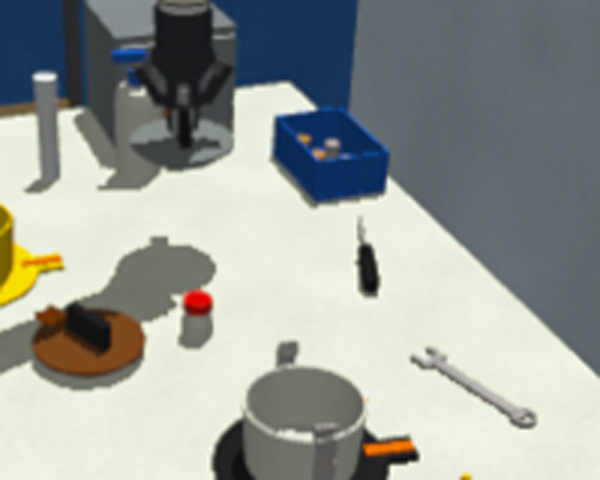

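The lid is level in the grip, its disc spans columns 138–371, and the spout at (254,110) lines up with the tool. Next I raise, turn −88°, and stop short of the tub to look at it.

```bash
python3 -m inch '[0,0,-0.004,0,0,0.07,0, 0,0,-0.008,0,0,0.11,0, 0,0,-0.01,0,0,0.11,0, 0,0,-0.01,0,0,0.11,0, 0,0,-0.01,0,0,0.11,0, 0,0,-0.01,0,0,0.11,0, 0,0,-0.01,0,0,0.11,0, 0,0,-0.01,0,0,0.11,0, 0,0,-0.008,0,0,0.11,0, 0,0,-0.006,0,0,0.11,0, 0,0,-0.004,0,0,0.11,0, 0,0,0,0,0,0.11,0, 0,0,0,0,0,0.11,0, 0,0,0,0,0,0.11,0, 0,0,0,0,0,0.04,0]'
python3 -m inch '[0.001,0.008,0,0,0,0,0, 0.002,0.016,0,0,0,0,0, 0.002,0.024,0,0,0,0,0, 0.002,0.025,0,0,0,0,0, 0.002,0.025,0,0,0,0,0, 0.002,0.025,0,0,0,0,0, 0.002,0.025,0,0,0,0,0, 0.002,0.025,0,0,0,0,0, 0.002,0.025,0,0,0,0,0, 0.002,0.025,0,0,0,0,0, 0.002,0.023,0,0,0,0,0, 0.002,0.016,0,0,0,0,0, 0.001,0.008,0,0,0,0,0, 0,0,0,0,0,0,0, 0,0,0,0,0,0,0]'
python3 - <<'E'
from rig import manip
import cv2
im=manip.get_image('wrist'); cv2.imwrite('pics/w4.png',im[:,:,::-1])
im=im[40:330,250:512];cv2.imwrite('pics/w4c.png',cv2.resize(im[:,:,::-1],None,fx=2,fy=2,interpolation=2))
print(manip.state()['tcp_pos'],manip.state()['joint_positions'],manip.camera_info('wrist'))
E
```

```text
time_s: 8.5
tcp_pos: [0.5602, 0.2124, 0.2742]
orientation: [0.997, -0.08, -0.001, 0.001]
wrist_force: [0.2, -0.3, -1.1]
finger_gap: 0.172
time_s: 10.0
tcp_pos: [0.5419, -0.0576, 0.2752]
orientation: [0.997, -0.078, -0.0, -0.0]
wrist_force: [0.2, -0.0, -1.5]
finger_gap: 0.174
[ 0.5420108  -0.05710418  0.2751091 ] [-0.70464094  0.32190466  0.92984985  1.8579005  -0.28833414  1.10442234
 -1.39427038] {'fx': 283.6514766492313, 'fy': 283.6514766492313, 'cx': 254.38926363275766, 'cy': 193.661158942497, 'dist': array([-0.05562912,  0.        ,  0.        ,  0.        ,  0.        ]), 'eye': array([ 0.61646589, -0.06956789,  0.41737967]), 'rotation': array([-0.64266518,  0.75143559,  0.11396134, -0.09663761])}
```

View pics/w4.png

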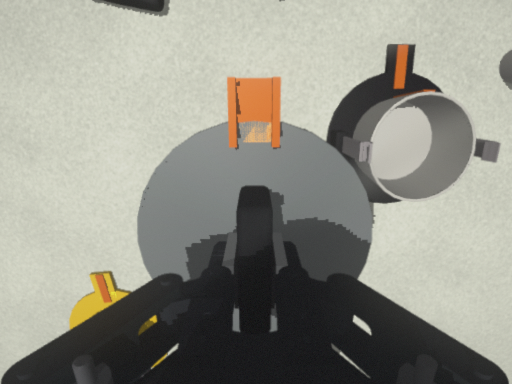

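View pics/w4c.png

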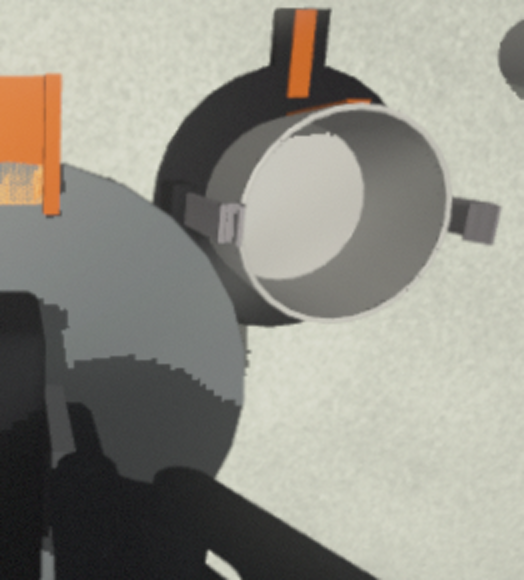

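```bash
sed -i 's/^k=400\/70/if __name__!="__main__": raise_=1\nk=400\/70/' fit.py; python3 - <<'E' | tail -12
from rig import manip
from h import *
from fit import bb,least_squares
c=manip.camera_info('wrist');s=manip.state();print('tcp',s['tcp_pos'],R.from_quat(s['orientation']).as_matrix()[:,0])
B=np.array([240,103,451.5,322.])/2+[250,40,250,40]
r=least_squares(lambda q:bb(c,*q,.088,.066)-B,[.54,-.26]);print('tub',r.x,r.fun)
T=r.x
p=ray(c,np.array([[298,97],[307,10]])/2+[250,40],.01);print(p)
for a in p: print(np.degrees(np.arctan2(a[1]-T[1],a[0]-T[0])),np.hypot(*(a[:2]-T)))
print('line',np.degrees(np.arctan2(*(p[1]-p[0])[[1,0]])))
z=s['tcp_pos'][2]-.0305+.022
r=least_squares(lambda q:(bb(c,*q,z,.07)-np.array([137.5,120.5,372,0]))[:3],s['tcp_pos'][:2]);print('lid',r.x,r.fun)
p=ray(c,[[254,77.]],z)[0];print('spout',np.degrees(np.arctan2(p[1]-r.x[1],p[0]-r.x[0])),np.hypot(*(p[:2]-r.x)))
E
```

```text
[0.5698 0.2426 0.06  ]] 75.92888607400775
bar [[0.5692 0.242  0.06  ]
 [0.5638 0.202  0.06  ]] 82.30329073633303
tcp [ 0.542  -0.0571  0.2751] [ 0.9879 -0.1553 -0.0004]
tub [ 0.5392 -0.2598] [-1.1794 -0.7481  1.2906  1.0597]
[[ 0.6109 -0.2697  0.01  ]
 [ 0.6658 -0.2776  0.01  ]]
-7.860280361754348 0.07239388463577176
-8.020732687811565 0.12789674881260069
line -8.230012715172903
lid [ 0.5402 -0.0576] [-1.381   0.3047  1.3792]
spout -8.698236268438974 0.09134027104194724
```

The tub rim is at full-image (423,146) with the mark running (399,88)→(403,45). The tub is at (0.539, -0.260), yaw -8.0°, and the held lid is at (0.5402, -0.0576), yaw -8.7°. I move over it and come down to just above the clips.

```bash
python3 -m inch '[0.001,0.007,0,0,0,-0.01,0, 0.002,0.015,0,0,0,0,0, 0.003,0.022,0,0,0,0,0, 0.004,0.024,0,0,0,0,0, 0.004,0.024,0,0,0,0,0, 0.004,0.024,0,0,0,0,0, 0.004,0.024,0,0,0,0,0, 0.003,0.023,0,0,0,0,0, 0.003,0.018,0,0,0,0,0, 0.002,0.013,0,0,0,0,0, 0,0.006,0,0,0,0,0, 0,0,0,0,0,0,0, 0,0,0,0,0,0,0]'
python3 -m inch '[0,0,0.006,0,0,0,0, 0,0,0.012,0,0,0,0, 0,0,0.015,0,0,0,0, 0,0,0.015,0,0,0,0, 0,0,0.015,0,0,0,0, 0,0,0.015,0,0,0,0, 0,0,0.015,0,0,0,0, 0,0,0.015,0,0,0,0, 0,0,0.012,0,0,0,0, 0,0,0.01,0,0,0,0, 0,0,0.005,0,0,0,0, 0,0,0,0,0,0,0, 0,0,0,0,0,0,0]'
python3 - <<'E'
from rig import manip
import cv2,numpy as np
im=manip.get_image('wrist'); cv2.imwrite('pics/w5.png',im[:,:,::-1])
a=manip.get_image('scene')[170:300,130:250];b=manip.get_image('side')[170:300,235:355]
cv2.imwrite('pics/b5.png',cv2.resize(np.hstack([a,b])[:,:,::-1],None,fx=3.3,fy=3.3,interpolation=2))
print(manip.state()['tcp_pos'],manip.state()['wrist_force'])
E
```

```text
time_s: 11.35
tcp_pos: [0.5425, -0.2592, 0.2751]
orientation: [0.997, -0.073, -0.0, -0.0]
wrist_force: [-0.6, 1.1, -1.8]
finger_gap: 0.178
time_s: 12.65
tcp_pos: [0.5426, -0.2605, 0.1407]
orientation: [0.997, -0.074, 0.0, 0.0]
wrist_force: [0.2, 0.7, -1.6]
finger_gap: 0.169
[ 0.54269494 -0.26039408  0.14094079] [ 0.24530767 -0.00980451 -1.42526259]
```

View pics/w5.png

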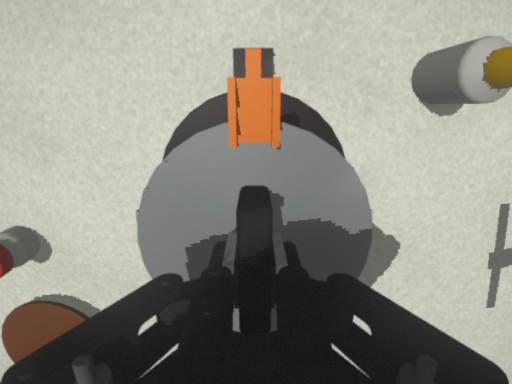

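View pics/b5.png

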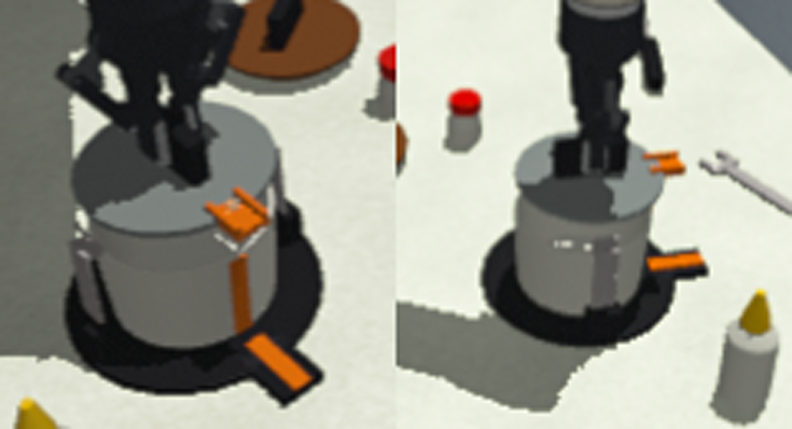

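```bash
python3 - <<'E' | tail -6
from rig import manip
from h import *
from fit import bb,least_squares
c=manip.camera_info('wrist');s=manip.state();print('tcp',s['tcp_pos'])
for zb in (.006,.010): 
  r=least_squares(lambda q:(bb(c,*q,zb,.096)-np.array([163.5,90,345.5,0]))[:3],[.54,-.26]);print('tub',zb,r.x,r.fun)
p=ray(c,[[253.3,48]],.01)[0];print(p, p[:2]-.129*np.array([np.cos(.14),-np.sin(.14)]))
z=s['tcp_pos'][2]-.0085
r=least_squares(lambda q:(bb(c,*q,z,.07)-np.array([137.5,120.5,372,0]))[:3],s['tcp_pos'][:2]);print('lid',r.x,r.fun)
p=ray(c,[[254.2,77.]],z)[0];print('spout',p,np.degrees(np.arctan2(p[1]-r.x[1],p[0]-r.x[0])))
E
```

```text
tcp [ 0.5427 -0.2604  0.1409]
tub 0.006 [ 0.5366 -0.26  ] [-3.0871  0.5116  3.0802]
tub 0.01 [ 0.5362 -0.26  ] [-4.3104  0.7238  4.3007]
[ 0.667  -0.2783  0.01  ] [ 0.5393 -0.2603]
lid [ 0.5409 -0.2609] [-1.3776  0.3031  1.3801]
spout [ 0.6313 -0.274   0.1324] -8.247140335891963
```

```bash
python3 -m inch '[-0.002,-0.0005,0.004,0,0,0,0, 0,0,0.004,0,0,0,0, 0,0,0.004,0,0,0,0, 0,0,0.004,0,0,0,0, 0,0,0.003,0,0,0,0, 0,0,0.003,0,0,0,0, 0,0,0,0,0,0,0, 0,0,0,0,0,0,0]' 110
```

```text
time_s: 13.6
tcp_pos: [0.5408, -0.2595, 0.1184]
orientation: [0.997, -0.074, 0.0, 0.0]
wrist_force: [1.0, -1.2, -0.9]
finger_gap: 0.166
```

```bash
python3 -m inch '[0,0,0.002,0,0,0,0, 0,0,0.002,0,0,0,0, 0,0,0.002,0,0,0,0, 0,0,0.002,0,0,0,0, 0,0,0,0,0,0,0]'
```

```text
time_s: 14.1
tcp_pos: [0.5415, -0.2596, 0.1109]
orientation: [0.997, -0.073, 0.001, 0.0]
wrist_force: [2.6, -0.6, 2.4]
finger_gap: 0.169
```

```bash
python3 -m inch '[0,0,0.002,0,0,0,0, 0,0,0.002,0,0,0,0, 0,0,0.002,0,0,0,0, 0,0,0,0,0,0,0]'
```

```text
time_s: 14.5
tcp_pos: [0.5394, -0.259, 0.1034]
orientation: [0.997, -0.074, -0.001, -0.0]
wrist_force: [-1.5, 0.8, -1.8]
finger_gap: 0.169
```

```bash
python3 -m inch '[0,0,0.001,0,0,0,0, 0,0,0.001,0,0,0,0, 0,0,0.001,0,0,0,0, 0,0,0,0,0,0,0, 0,0,0,0,0,0,0]'
python3 - <<'E'
from rig import manip
import cv2,numpy as np
im=manip.get_image('wrist'); cv2.imwrite('pics/w6.png',im[:,:,::-1])
a=manip.get_image('scene')[170:300,130:250];b=manip.get_image('side')[170:300,235:355]
cv2.imwrite('pics/b6.png',cv2.resize(np.hstack([a,b])[:,:,::-1],None,fx=3.3,fy=3.3,interpolation=2))
print(manip.state()['tcp_pos'],manip.state()['wrist_force'])
E
```

```text
time_s: 15.0
tcp_pos: [0.5396, -0.2591, 0.1028]
orientation: [0.997, -0.074, -0.001, -0.001]
wrist_force: [-7.1, 4.9, 16.8]
finger_gap: 0.167
[ 0.53957073 -0.25907816  0.10285828] [-6.34081285  5.2152107  17.21482561]
```

View pics/b6.png

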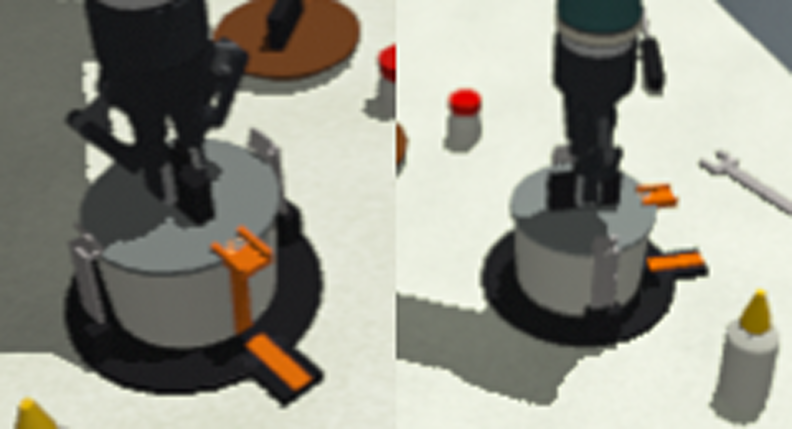

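View pics/w6.png

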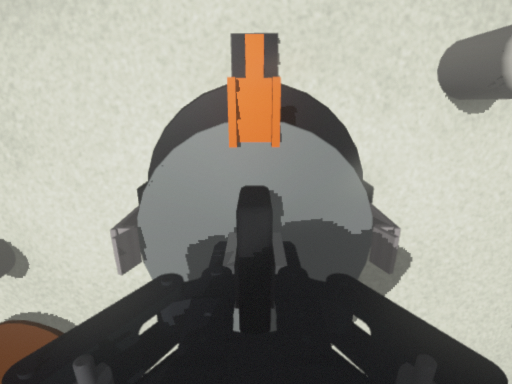

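The lid is nearly or fully home at z 0.1028 with 17 N on it. I press harder to see whether it still moves and whether the clips have snapped.

```bash
python3 -m inch '[0,0,0.001,0,0,0,0, 0,0,0.001,0,0,0,0, 0,0,0.001,0,0,0,0, 0,0,0,0,0,0,0, 0,0,0,0,0,0,0]'
python3 - <<'E'
from rig import manip
import cv2,numpy as np
im=manip.get_image('wrist'); cv2.imwrite('pics/w7.png',cv2.resize(im[150:300,90:420,::-1],None,fx=2.4,fy=2.4,interpolation=2))
b=manip.get_image('scene')[195:270,145:225]
cv2.imwrite('pics/b7.png',cv2.resize(b[:,:,::-1],None,fx=8,fy=8,interpolation=2))
E
```

```text
time_s: 15.65
tcp_pos: [0.5396, -0.2591, 0.1027]
orientation: [0.997, -0.074, -0.0, -0.002]
wrist_force: [-14.3, 10.8, 41.0]
finger_gap: 0.166
```

View pics/w7.png

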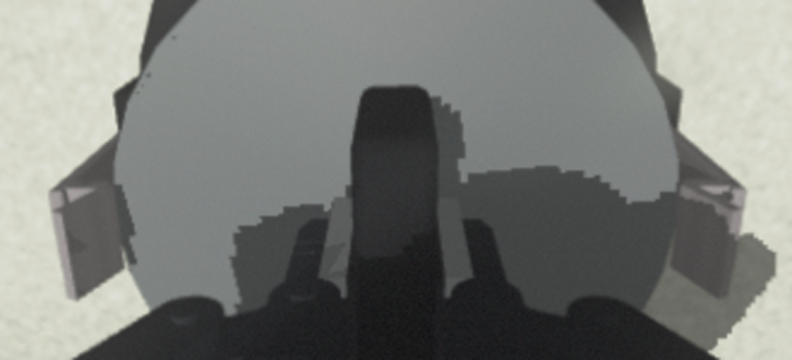

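View pics/b7.png

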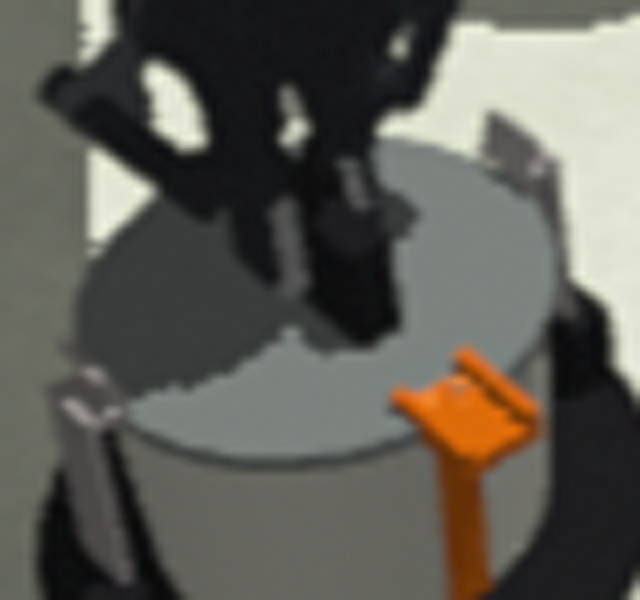

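Under 41 N the lid doesn't move any further (0.1028→0.1027), so it is on the rim. Both catches overlap the disc edge in the wrist crop, left near (120,225) and right near (680,225). I unload, release and rise.

```bash
python3 -m inch '[0,0,-0.002,0,0,0,0, 0,0,-0.002,0,0,0,0, 0,0,-0.001,0,0,0,0, 0,0,0,0,0,0,0, 0,0,0,0,0,0,0.25, 0,0,0,0,0,0,0.4, 0,0,0,0,0,0,0.6, 0,0,0,0,0,0,0.8, 0,0,0,0,0,0,1, 0,0,0,0,0,0,1, 0,0,0,0,0,0,1, 0,0,0,0,0,0,1]' 40
python3 -m inch '[0,0,-0.005,0,0,0,1, 0,0,-0.01,0,0,0,1, 0,0,-0.02,0,0,0,1, 0,0,-0.02,0,0,0,1, 0,0,-0.02,0,0,0,1, 0,0,-0.02,0,0,0,1, 0,0,-0.02,0,0,0,1, 0,0,-0.01,0,0,0,1, 0,0,-0.005,0,0,0,1, 0,0,0,0,0,0,1, 0,0,0,0,0,0,1]'
python3 - <<'E'
from rig import manip
import cv2,numpy as np
im=manip.get_image('wrist'); cv2.imwrite('pics/w8.png',im[:,:,::-1])
a=manip.get_image('scene')[190:300,140:240];b=manip.get_image('side')[190:300,250:350]
cv2.imwrite('pics/b8.png',cv2.resize(np.hstack([a,b])[:,:,::-1],None,fx=4,fy=4,interpolation=2))
E
```

```text
time_s: 16.95
tcp_pos: [0.5404, -0.2594, 0.1033]
orientation: [0.997, -0.074, 0.0, 0.0]
wrist_force: [0.1, -0.7, -0.1]
finger_gap: 0.999
time_s: 18.05
tcp_pos: [0.5401, -0.2591, 0.2326]
orientation: [0.997, -0.074, -0.001, -0.0]
wrist_force: [-0.1, 0.6, 1.2]
finger_gap: 0.999
```

View pics/w8.png

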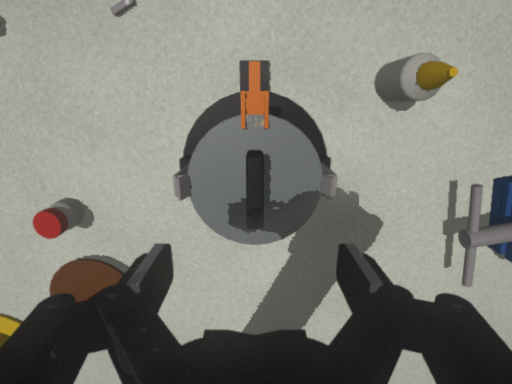

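View pics/b8.png

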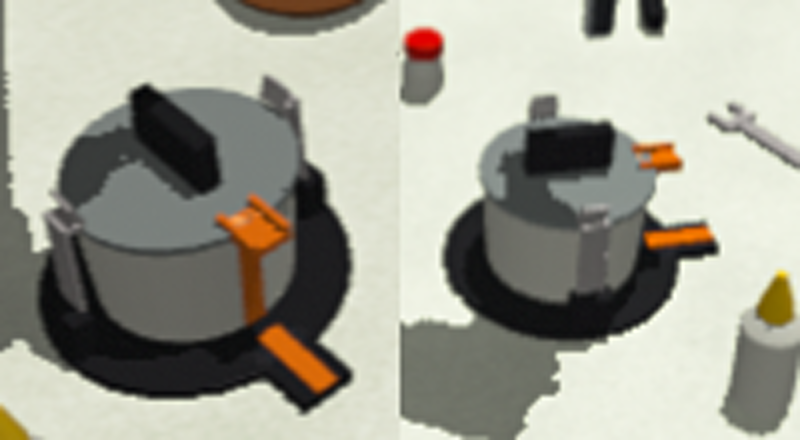

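```bash
python3 - <<'E' | tail -8
from rig import manip
from h import *
from fit import bb,least_squares
c=manip.camera_info('wrist')
im=cv2.imread('pics/w8.png');cv2.imwrite('pics/w8c.png',cv2.resize(im[80:260,160:350],None,fx=3.2,fy=3.2,interpolation=2))
B=np.array([187.5,113,323.5,244.5])
for z in (.094,.098,.108):
  r=least_squares(lambda q:bb(c,*q,z,.07)-B,[.54,-.26]);print('lid',z,r.x,r.fun)
  p=ray(c,[[255,91]],z)[0];print('spout',p)
print('mark', np.array([.5392,-.2600])+.09*np.array([np.cos(.14),-np.sin(.14)]))
p=ray(c,[[174,185],[190,185],[321,185],[337,185]],.111)
print(np.hypot(*(p[:,:2]-[.5392,-.26]).T))
E
```

```text
lid 0.094 [ 0.5393 -0.2607] [-0.2697 -0.2747  0.2693  0.4078]
spout [ 0.6282 -0.2733  0.094 ]
lid 0.098 [ 0.54   -0.2608] [-1.2317 -0.9883  1.2297  1.5193]
spout [ 0.628  -0.2733  0.098 ]
lid 0.108 [ 0.5418 -0.261 ] [-3.7564 -2.8306  3.7503  4.4583]
spout [ 0.6275 -0.2732  0.108 ]
mark [ 0.6283 -0.2726]
[0.0784 0.0628 0.064  0.0796]
```

View pics/w8c.png

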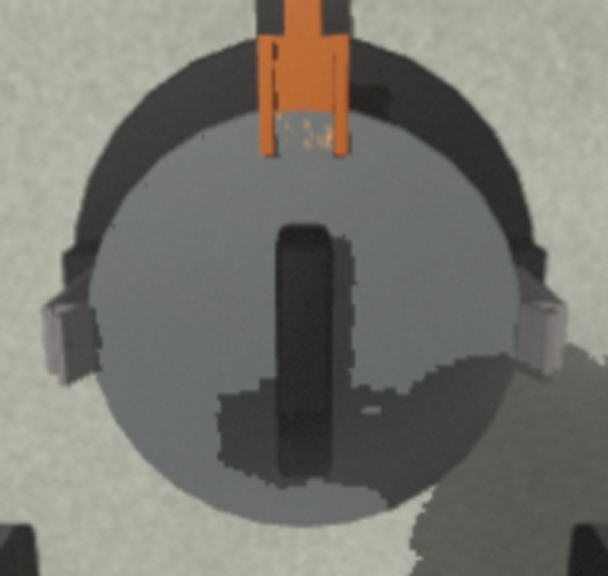

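```bash
python3 - <<'E' | tail -2
from rig import manip
from h import *
c=dict(manip.camera_info('wrist'));c['eye']=np.array([ 0.61646589, -0.06956789,  0.41737967]);c['rotation']=np.array([-0.64266518,  0.75143559,  0.11396134, -0.09663761])
p=ray(c,np.array([[219,220],[244,220],[467,222],[500,222]])/2+[250,40],.111)
print(np.hypot(*(p[:,:2]-[.5392,-.26]).T))
E
```

```text
[0.08613754 0.07230051 0.05684033 0.07714825]
```

The lid fits the home height: disc centre (0.5393, -0.2607), residuals under 0.5 px, and spout end within 1 mm of the mark's bearing. Both clips overlap the rim evenly, and their outer edges stand no farther out than when the tub was empty. I hand in.

```bash
python3 -c "
from rig import manip
print(manip.finish_job())"
```

```text
the job is handed in; nothing more can be done
None
```

The grey lid is on the white tub, pressed home and aligned, and the job is handed in at about 18 s of the 42 s allowed. The interface reports no verdict.

I gripped the lid by its bar, turned it about −88° to match the tub's mark, pressed it down, released it and raised the arm clear.

| Check | Result |
|---|---|
| Seating | Under a 41 N press the lid moved no further. Afterwards the disc fits the home height in the wrist picture to within 0.5 px. |
| Centring | About 1 mm from the tub's axis. |
| Spout | About 1 mm from straight above the mark. |
| Clips | In the pictures both overlap the rim evenly. |
| Bystanders | Jar, glue, screwdriver and wrench look undisturbed where they showed; pump and tube were not checked after the lift. I did not measure any of them at the end. |

**Disagreements:**
- **Position estimates:** the scene and side cameras disagreed with the wrist camera by 4 to 5 mm on lid and tub position. I used the wrist camera, which the centred grasp on the bar supported.
- **Clip travel:** comparing clip positions with the empty tub was only rough, because the two views differ. It showed the clips no farther out than before. I judged the snap from the pictures, not from a joint reading.

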